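Seat the reference tile and slide it to the click under the reader head

TASK

Take the white reference tile from its stand, put it in the nest of the slide carriage and press it down until it lies flat and level, while the carriage is still well short of the reader head. Then grip the black knob and slide the carriage along its rail to the spring-ball notch under the reader head, where it clicks in. Finish holding the knob there: keep hold of it, do not let go; leave the beaker, the round case and the bottle alone.

Things in the scene. Friction and masses are not known exactly. Their poses are not given: they have to be found in the camera images.
- tile: White flat ceramic reference tile, 50 (x) x 78 (y) x 8 (z) mm, about 70 g; both ends alike. Origin: centre of its underside. It starts lying flat on a stand. Grip it across its 50 mm width (its x direction); the stand is only 30 mm wide (x) and 50 mm long (y) where the tile lies, so the tile overhangs it all round.
- tile_stand: Grey plastic stand, fixed, 60 x 80 mm foot 6 mm thick with a 30 (x) x 50 (y) mm block up to 30 mm height, on which the tile lies, within 3 mm of centred and turned at most 0.15 rad from it. Origin: centre of its underside, on the bench.
- slide_base: Slide unit, fixed on the bench: aluminium plate 100 (x) x 320 (y) x 10 mm with two guide rods and 24 mm high end blocks. Origin: centre of its underside. The carriage runs along its y axis: it starts near the +y end and travels in the -y direction, 132 mm in all. Sliding friction is about 1 N.
- carriage: Aluminium carriage, axes parallel to slide_base's. Origin 18 mm above the bench, at the middle of the nest in x and y. Deck 72 (x) mm wide, from y = -51 to y = +104 mm, its top 10 mm above the origin. The nest for the tile stands on it.
- nest (a point): Centre of the nest floor, 38 mm above the bench, axes as the carriage: the seated tile's origin belongs here, tile y along carriage y. The floor is a pedestal 36 mm wide (x), 10 mm above the deck, the tile overhangs it 7 mm on both x sides (finger room: the middle 58 mm in y are open). End walls at both y ends with corner returns, 12 mm above the floor; clearance 1.3 mm a side in y, 2 mm in x.
- knob_grip (a point): Point at gripping height on the axis of the upright round black knob at the +y end of the carriage and fixed to it, 64 mm above the bench, 88 mm from the nest's centre in +y. The knob is 22 mm in diameter from 46 to 76 mm above the bench, top at 80 mm.
- ball (a point): Centre of the spring ball (8 mm in diameter) in the far (+x) side of the carriage deck, 40 mm in x from the carriage's origin, 23 mm above the bench.
- notch (a point): Place of the ball's centre when clicked in: between two upright pins 12 mm apart (y) on the reader head's foot. Axes as slide_base's. From about 12 mm before it the push along the rail rises to about 9 N, past the pin (6 mm before) the carriage is pulled forward, and in the notch the force is gone; going on takes about 9 N again. The head is clamped elsewhere along the rail in every run.
- reader_head: Grey and white reader head, fixed: foot and column on the far (+x) side of the rail and an arm 60 mm wide in y that reaches over the carriage, underside of its lens 57 mm and top 90 mm above the bench. Origin on the bench, on the rail's centre line under the lens. The arm spans x = -23 to +89 mm.
- beaker: Small clear beaker, 55 mm wide, 66 mm high, origin under its centre. Leave alone.
- cone_case: Flat round case, 61 mm in diameter, 24 mm high, origin under its centre. Leave alone.
- rinse_bottle: Screw-cap bottle, 60 mm in diameter, 121 mm high, origin under its centre. Leave alone.
- roller: Steel spring roller 16 mm long, 14 mm in diameter, sticking out 3.4 mm from the nest's wall at the knob's end (+y). Origin on its axis, 3.5 mm above the nest floor. A tile just laid in stays up on it by about 8 mm at that end; pressing that end down with a fingertip (2 to 15 N) snaps it past. The roller clamps the tile, so the other end may then stay up by some mm until pressed down too.
There are look-alikes about, which are no part of the job. Of the things shaped like the tile, the white one is meant.

How it is judged (in metres and radians):
On the way:
1. the tile lies flat and level on the floor of the nest, with the carriage still more than 40 mm short of the notch (distance between tile and nest below 0.0035 m and angle between tile's own z axis and vertical below 0.03 rad and y of ball in the frame of notch above 0.04 m), for 0.3 s.
At the end, for the whole second after the job is handed in: The tile lies in the nest, its origin within 3.5 mm of the nest's centre and tilted less than 0.03 rad; the ball is within 2.5 mm of the notch along the rail, the carriage is at rest, and the fingers still hold the knob with more than 1 N, the grasp point within 40 mm of the knob's gripping point (distance between tile and nest below 0.0035 m and angle between tile's own z axis and vertical below 0.03 rad and y of ball in the frame of notch between -0.0025 and 0.0025 m and contact force between the fingers and carriage above 1 N and distance between the grasp point and knob_grip below 0.04 m and linear speed of carriage below 0.01 m/s); the arm keeps its last pose, push and grip.
It fails at once if the beaker is pushed or knocked over (distance of beaker from where it was at the start of the episode above 0.03 m or angle between beaker's own z axis and vertical above 0.5 rad).
It fails at once if the round case is pushed or knocked over (distance of cone_case from where it was at the start of the episode above 0.03 m or angle between cone_case's own z axis and vertical above 0.5 rad).
It fails at once if the bottle is pushed or knocked over (distance of rinse_bottle from where it was at the start of the episode above 0.03 m or angle between rinse_bottle's own z axis and vertical above 0.5 rad).
It also fails if it takes over 72 s, if anything falls off the work surface, if the arm or the gripper's body presses on something with over 40 N, if the wrist force passes 120 N, or if a joint passes its speed limit or range.

ROBOT

A 6-joint arm with a two-finger parallel gripper is mounted at the origin on a cart in front of the work surface, level with it; the furniture and walls round the work are solid. World frame = base frame: x ahead of the robot, y to its left, z up, the work surface at z = 0. Lengths are in m, angles in degrees, forces in N, time in s.
With the tool pointing down it reaches from about 0.325 to 0.85 m from the base axis. Payload 15.5 kg.
Tool frame: the origin (TCP) lies at the very end of the fingers, on their centre line; the grasp point (between the pads) lies arm.grip_depth behind it (arm.grip_depth is the distance from the TCP to the grasp point, in m); z points along the fingers, y is the direction in which the jaws open and shut (so a half turn about z gives the same grasp; the last joint's range is limited). The gripper opens to 91 mm and grips with 3 to 60 N. Pads are 32 mm wide; open, the fingers measure 118 mm over their backs; the gripper's body (76 mm by 178 mm) begins 60 mm behind the grasp point.
Start: joints at [68.383, 28.281, 77.091, -0, 74.628, -5.472], TCP at [0.174, 0.6, 0.214] pointing down, gripper open.
Joint ranges: [-166.48, 166.48], [-47.26, 123.95], [12.59, 153.08], [-70.14, 250.14], [6.76, 159.57], [-176.63, 176.63]. Speed limits (degrees/s): [108.29, 108.29, 147.25, 172.46, 172.46, 172.46].

INTERFACE

Orientations are given as a 3x3 rotation matrix whose columns are the frame's x, y, z axes.
In Python, from rig import arm gives the robot as it stands. Calls block until the motion is done:
- arm.move_to(position, orientation): joint-space move of the TCP to a pose.
- arm.move_l(position, orientation=None, feed=0.15): straight line of the TCP; orientation=None keeps the orientation; feed is the mean speed in m/s.
- arm.move_joints(angles): joint-space move.
- arm.grip(opening): finger opening in m; the grip force is fixed at half the most; returns when the fingers have stopped.
- arm.sleep(seconds).
- arm.solve_ik(position, orientation): joint angles nearest the present ones, or None.
- arm.snapshot(name): name is "scene" or "top"; returns the picture (384x512x3 uint8, red, green, blue); there is no depth.
- arm.get_calibration(name): a dict with "intrinsics" (3x3 intrinsics, pixels), "k1" (the pictures are not rectified: a ray, as slopes to the right and down, at radius r is drawn at 1 + k1 r^2 times it, then the intrinsics apply), "cam_to_world" (4x4, takes a point from camera to world coordinates). Camera axes: x right, y down, z forward; pixel columns grow to the right and rows downward; lengths in m; the calibration is good to about 2 mm. A picture is of the moment at which its call begins. get_calibration takes no time and is no camera call.
A pose or a line that the arm cannot do raises arm.Unreachable and nothing moves.
- arm.sign_off(): hands the job in, once; it reports no verdict.
Readings, each from a call of its own:
- arm.current_t(): time.
- arm.current_joint_positions(): joint angles.
- arm.current_dq(): joint speeds.
- arm.current_tau(): joint torques, N m.
- arm.current_ee_pos(): TCP position.
- arm.current_tool_rot(): TCP orientation.
- arm.current_force(): force on the tool from outside, world axes, zero at the start.
- arm.current_torque(): the same for the moment, N m.
- arm.current_width(): finger opening in m.
Only numpy, scipy, OpenCV 4.12 (cv2) and the standard library are available. Lean on these libraries where they do the work, as an engineer would, in place of code of your own. Each camera call takes 0.05 s, during which the arm holds its last target. There are 200 camera calls.

## Working session

There is one attempt and no reset: what is moved stays moved. The work goes in short steps, each a Python script; the robot and the scene stay as the last script left them, time stands still between calls to the robot, and variables do not carry over. Pictures are saved under pics/ and viewed, about 8 in all and at most 12, crops included, and the job is handed in when it is done.

```bash
mkdir -p pics; ls
python3 - <<'E'
from rig import arm
import cv2,numpy as np
print(arm.grip_depth,arm.current_t(),arm.current_width())
for n in("scene","top"):
    im=arm.snapshot(n); cv2.imwrite(f"pics/{n}0.png",im[:,:,::-1])
    c=arm.get_calibration(n); print(n,c)
a=cv2.imread("pics/scene0.png");b=cv2.imread("pics/top0.png")
for n,i in(("s",a),("t",b)): cv2.imwrite(f"pics/{n}0big.png",cv2.resize(i,(800,600),interpolation=cv2.INTER_CUBIC))
E
```

```text
pics
0.0188 0.0 0.09126078425265512
scene {'intrinsics': array([[445.13287951,   0.        , 257.71605994],
       [  0.        , 445.13287951, 188.69686896],
       [  0.        ,   0.        ,   1.        ]]), 'k1': 0.02194410821055988, 'cam_to_world': array([[ 0.82859342, -0.25287426,  0.49948729, -0.11347419],
       [-0.55982905, -0.3663777 ,  0.74320846, -0.93285479],
       [-0.00493728, -0.89544513, -0.44514451,  0.64641234],
       [ 0.        ,  0.        ,  0.        ,  1.        ]])}
top {'intrinsics': array([[433.50382836,   0.        , 255.20797703],
       [  0.        , 433.50382836, 182.31808085],
       [  0.        ,   0.        ,   1.        ]]), 'k1': 0.01688416524831543, 'cam_to_world': array([[-0.00861017, -0.98215478,  0.18787723,  0.27590331],
       [-0.99996184,  0.00817874, -0.00307145, -0.0206065 ],
       [ 0.00148004, -0.1878965 , -0.98218772,  1.45746168],
       [ 0.        ,  0.        ,  0.        ,  1.        ]])}
```

View pics/s0big.png

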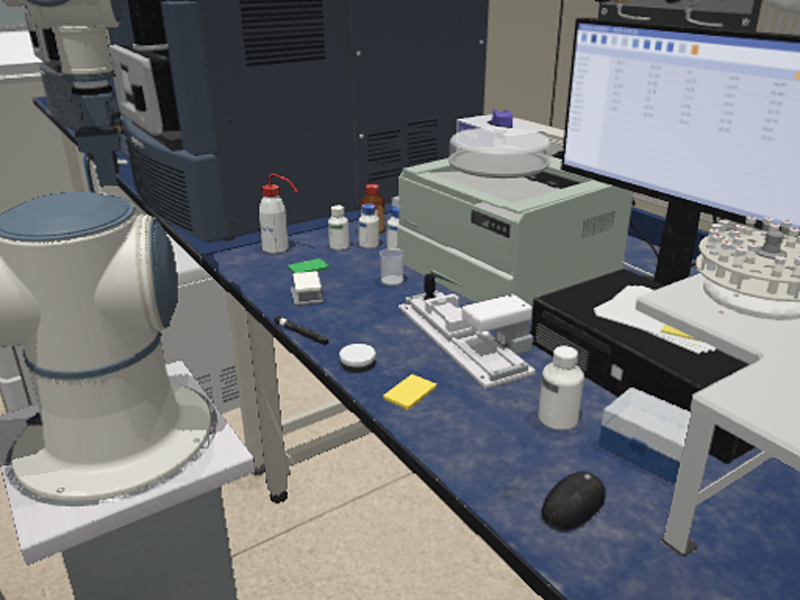

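View pics/t0big.png

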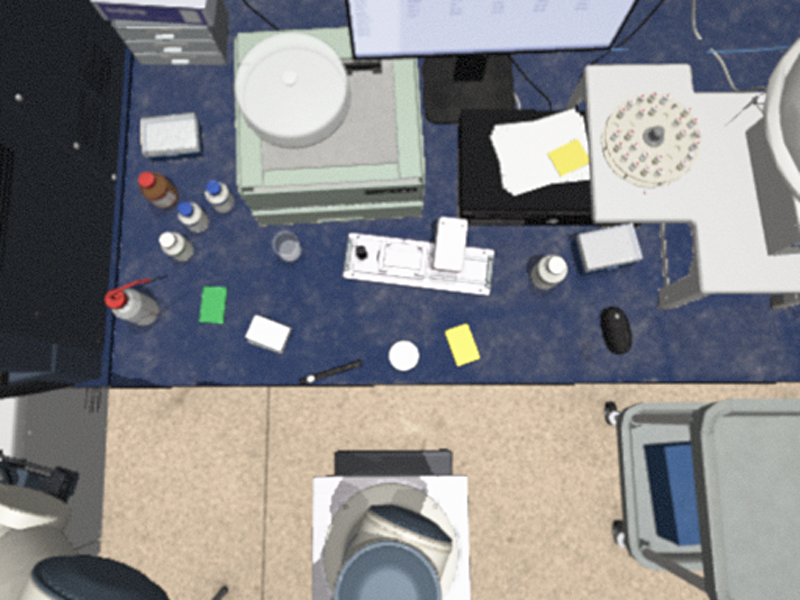

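```bash
cat > h.py <<'E'
import numpy as np,cv2
from rig import arm
C={n:arm.get_calibration(n) for n in("scene","top")}
def ray(n,uv):
    c=C[n];K=c["intrinsics"];d=np.array([(uv[0]-K[0,2])/K[0,0],(uv[1]-K[1,2])/K[1,1]])
    s=d.copy()
    for _ in range(10): s=d/(1+c["k1"]*(s@s))
    T=c["cam_to_world"];return T[:3,3],T[:3,:3]@np.r_[s,1]
def plane(n,uv,z):
    o,d=ray(n,uv);return o+d*(z-o[2])/d[2]
def tri(a,b):  # top pixel, scene pixel
    (o1,d1),(o2,d2)=ray("top",a),ray("scene",b)
    d1=d1/np.linalg.norm(d1);d2=d2/np.linalg.norm(d2)
    A=np.c_[d1,-d2];s=np.linalg.lstsq(A,o2-o1,rcond=None)[0]
    p,q=o1+s[0]*d1,o2+s[1]*d2;return (p+q)/2,np.linalg.norm(p-q)
def pix(n,P):
    c=C[n];T=c["cam_to_world"];p=T[:3,:3].T@(np.asarray(P)-T[:3,3]);s=p[:2]/p[2]
    s=s*(1+c["k1"]*(s@s));K=c["intrinsics"];return np.array([K[0,0]*s[0]+K[0,2],K[1,1]*s[1]+K[1,2]])
def avg(n,k=6): return np.mean([arm.snapshot(n).astype(float) for _ in range(k)],0)[:,:,::-1].clip(0,255).astype(np.uint8)
E
python3 - <<'E'
from h import *
t=avg("top");s=avg("scene");cv2.imwrite("pics/t1.png",t);cv2.imwrite("pics/s1.png",s)
def crop(i,x,y,w,h,W,H): return cv2.resize(i[y:y+h,x:x+w],(W,H),interpolation=cv2.INTER_CUBIC)
# top slide 215..320 x 135..190 ; tile
o=np.zeros((600,800,3),np.uint8)
o[:300,:560]=crop(t,213,135,112,60,560,300)     # 5x
o[:300,560:800]=crop(t,152,194,40,50,240,300) #6x
o[300:600,:500]=crop(s,250,170,100,60,500,300) #5x  (slide)
o[300:600,500:800]=crop(s,180,155,50,50,300,300) #6x
cv2.imwrite("pics/c1.png",o)
E
```

```text
(no output)
```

View pics/c1.png

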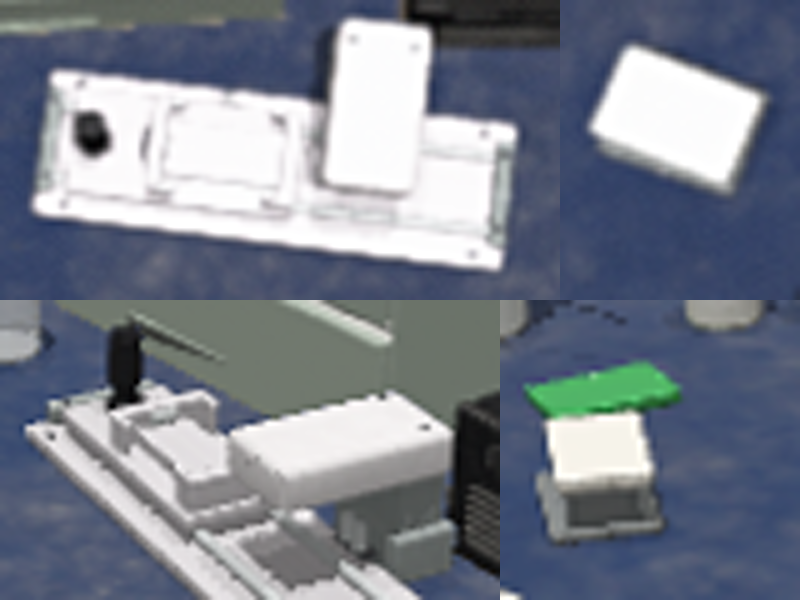

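```bash
cat > m.py <<'E'
from h import *
def big(mask):
    cs=cv2.findContours(mask,cv2.RETR_EXTERNAL,cv2.CHAIN_APPROX_NONE)[0];return max(cs,key=cv2.contourArea)
def sub(img,x,y,w,h,f=8): return cv2.resize(img[y:y+h,x:x+w],None,fx=f,fy=f,interpolation=cv2.INTER_CUBIC)
def full(p,x,y,f=8): return (np.asarray(p,float)+.5)/f-.5+[x,y]
def quad(c,eps=.03):
    # line-fitted quad: approximate, then fit each side with its middle points, intersect
    for e in np.arange(.01,.2,.005):
        q=cv2.approxPolyDP(cv2.convexHull(c),e*cv2.arcLength(c,True),True)
        if len(q)<=4:break
    q=q[:,0].astype(float);p=c[:,0].astype(float);L=[]
    for i in range(len(q)):
        a,b=q[i],q[(i+1)%len(q)];d=b-a;l=np.linalg.norm(d);d/=l;n=np.array([-d[1],d[0]])
        s=(p-a)@d/l;k=(s>.2)&(s<.8)&(abs((p-a)@n)<.08*l+6)
        vx,vy,x,y=cv2.fitLine(p[k].astype(np.float32),cv2.DIST_HUBER,0,.01,.01).ravel();L.append((np.array([x,y]),np.array([vx,vy])))
    out=[]
    for i in range(len(L)):
        (a,u),(b,v)=L[i-1],L[i];t=np.linalg.solve(np.c_[u,-v],b-a);out.append(a+u*t[0])
    return np.array(out)
def tilequad(n,img,win,thr):
    x,y,w,h=win;g=sub(img,*win);g=g.min(2)
    return full(quad(big((g>thr).astype(np.uint8))),x,y)
E
python3 - <<'E'
from m import *
t=cv2.imread("pics/t1.png");s=cv2.imread("pics/s1.png")
print(t[200:228:3,170].tolist());print(s[172:200:2,205].tolist())
for thr in(170,200):
    q=tilequad("top",t,(152,194,40,50),thr);P=np.array([plane("top",p,.038) for p in q])
    print("top",thr,q.round(2).tolist(),(P*1e3).round(1).tolist(),P.mean(0),[round(1e3*np.linalg.norm(P[i]-P[i-1]),1) for i in range(len(P))])
for thr in(190,210):
    q=tilequad("scene",s,(185,168,30,24),thr);P=np.array([plane("scene",p,.038) for p in q])
    print("scn",thr,q.round(2).tolist(),(P*1e3).round(1).tolist(),P.mean(0),[round(1e3*np.linalg.norm(P[i]-P[i-1]),1) for i in range(len(P))])
# knob
def dark(n,img,win,thr=75):
    x,y,w,h=win;g=sub(img,*win).max(2);c=big((g<thr).astype(np.uint8));m=cv2.moments(c)
    return full([m['m10']/m['m00'],m['m01']/m['m00']],x,y),full(c[:,0].min(0),x,y),full(c[:,0].max(0),x,y)
kt=dark("top",t,(224,152,16,20));ks=dark("scene",s,(266,172,18,22));print(kt,ks,tri(kt[0],ks[0]))
# slide plate near edge and ends
x,y,w,h=213,135,112,60;g=sub(t,x,y,w,h).min(2);c=big((g>150).astype(np.uint8))[:,0]
p=full(c,x,y);Pw=np.array([plane("top",u,.010) for u in p])
np.save("slide.npy",Pw)
hull=cv2.approxPolyDP(c.reshape(-1,1,2),20,True)[:,0];print((np.array([plane("top",u,.01) for u in full(hull,x,y)])*1e3).round(0)[:,:2].tolist())
E
```

```text
[[107, 80, 72], [120, 114, 113], [255, 255, 255], [252, 252, 252], [253, 252, 252], [253, 252, 252], [253, 253, 253], [201, 201, 199], [97, 63, 52], [103, 69, 56]]
[[47, 98, 37], [113, 81, 68], [112, 80, 66], [108, 78, 67], [121, 101, 95], [163, 158, 157], [110, 110, 109], [72, 63, 58], [107, 108, 105], [91, 92, 89], [133, 134, 132], [94, 62, 48], [114, 82, 67], [119, 90, 80]]
top 170 [[162.73, 200.79], [185.46, 209.48], [179.12, 224.94], [156.28, 215.96]] [[487.8, 280.9, 38.0], [458.3, 205.3, 38.0], [407.6, 224.9, 38.0], [437.8, 300.5, 38.0]] [0.44788228 0.25291171 0.038     ] [np.float64(53.7), np.float64(81.2), np.float64(54.3), np.float64(81.3)]
top 200 [[162.9, 201.1], [185.1, 209.63], [178.95, 224.43], [156.7, 215.58]] [[486.8, 280.4, 38.0], [457.8, 206.5, 38.0], [409.3, 225.5, 38.0], [439.0, 299.1, 38.0]] [0.44822459 0.25287717 0.038     ] [np.float64(51.4), np.float64(79.3), np.float64(52.1), np.float64(79.4)]
scn 190 [[202.08, 173.37], [204.63, 182.78], [189.53, 185.17], [186.9, 174.84]] [[481.6, 281.6, 38.0], [454.7, 212.9, 38.0], [407.7, 224.4, 38.0], [435.2, 299.4, 38.0]]
[... 154 characters left out ...]
[189.62, 184.7], [187.08, 175.18]] [[481.1, 281.3, 38.0], [454.1, 214.2, 38.0], [409.5, 227.3, 38.0], [434.5, 296.7, 38.0]] [0.4448094 0.2548903 0.038    ] [np.float64(49.1), np.float64(72.3), np.float64(46.5), np.float64(73.8)]
(array([230.83264  , 161.4170731]), array([228.0625, 157.5625]), array([233.9375, 165.1875])) (array([274.97311978, 181.94153827]), array([270.9375, 173.9375]), array([283.4375, 191.3125])) (array([0.61434415, 0.05522631, 0.05965288]), np.float64(0.00024133089038864348))
[[627.0, -234.0], [638.0, -174.0], [699.0, -175.0], [708.0, -122.0], [609.0, -100.0], [640.0, -103.0], [650.0, -89.0], [672.0, 80.0], [576.0, 98.0], [530.0, -216.0], [602.0, -228.0], [611.0, -220.0]]
```

Run:
```python
from m import *
t=cv2.imread("pics/t1.png");s=cv2.imread("pics/s1.png")
a=tilequad("top",t,(152,194,40,50),185);b=tilequad("scene",s,(185,168,30,24),195)
for i,j in zip(range(4),range(4)): print("tile corner",*tri(a[i],b[j]))
Pw=np.load("slide.npy")
def fit(k):
    vx,vy,x,y=cv2.fitLine((Pw[k,:2]*1e3).astype(np.float32),cv2.DIST_HUBER,0,.01,.01).ravel();return np.array([x,y]),np.array([vx,vy])*np.sign(vy if abs(vy)>abs(vx) else vx),k.sum()
yd=np.array([46,314.]);yd/=np.hypot(*yd);xd=np.array([yd[1],-yd[0]])
c0=np.array([576,98.]);r=Pw[:,:2]*1e3-c0;u=r@xd;v=r@yd
print("near",fit((abs(u)<5)&(v<-15)&(v>-300)));print("far",fit((abs(u-98)<5)&(v<-5)&(v>-160)))
print("end+",fit((abs(v)<5)&(u>10)&(u<85)));print("end-",fit((abs(v+317)<6)&(u>10)&(u<65)))
# head arm outline at z=.09
x,y,w,h=213,135,112,60;Q=np.array([plane("top",pix("top",[*p[:2],.01]),.09) for p in Pw]);r=Q[:,:2]*1e3-c0;u2=r@xd;v2=r@yd
k=(u2>105)&(u2<140);print("arm v range",np.percentile(v2[k],[2,10,50,90,98]))
```

```text
tile corner [0.48478598 0.28187966 0.03729432] 0.005653352742076864
tile corner [0.45491884 0.20679177 0.04057598] 0.006255408648757937
tile corner [0.40822672 0.22531075 0.03807756] 0.0005575628798589012
tile corner [0.43743463 0.30055772 0.0371409 ] 0.002509001388874812
near (array([555.2017  , -23.607788], dtype=float32), array([0.13210496, 0.99123573], dtype=float32), np.int64(667))
far (array([665.0492  ,  23.732723], dtype=float32), array([0.12860246, 0.99169624], dtype=float32), np.int64(357))
end+ (array([621.02   ,  89.46772], dtype=float32), array([ 0.9919551 , -0.12659016], dtype=float32), np.int64(167))
end- (array([ 564.3051 , -222.82678], dtype=float32), array([ 0.9871486 , -0.15980501], dtype=float32), np.int64(157))
arm v range [-251.46888665 -250.95555649 -220.88359682 -189.51803376 -189.13474912]
```

Run:
```python
from m import *
S=.64
for n,p in [("scene",(402,268)),("scene",(515,300)),("top",(252,222)),("top",(425,218)),("top",(425,205))]:
    print(n,p,plane(n,np.array(p)*S,0)[:2].round(3),plane(n,np.array(p)*S,.02)[:2].round(3))
print("front top edge", tri(np.array((422,185))*S,np.array((517,226))*S),"left", tri(np.array((243,188))*S,np.array((400,180))*S))
for z in(.06,.08):print(plane("top",(231.0,161.37),z))
R=lambda a:np.array([[np.cos(a),np.sin(a),0],[np.sin(a),-np.cos(a),0],[0,0,-1]])
y7=np.radians(90-7.5)
for nm,p,angs in [("knob yjaw",(.6143,.055,.045),(y7,)),("knob xjaw",(.6143,.055,.045),(y7-np.pi/2,)),("nest",(.601,-.032,.035),(y7-np.pi/2,)),("tile",(.447,.253,.025),(np.radians(-21.3),)),("end",(.601,-.04,.045),(y7,))]:
    for a in angs:
        for k in(0,np.pi):
            al=a+k-np.pi/2; y=np.array([np.cos(a+k),np.sin(a+k),0]);z=np.array([0,0,-1.]);M=np.c_[np.cross(y,z),y,z]
            q=arm.solve_ik(np.array(p),M);print(nm,k>0,None if q is None else np.round(q,0).tolist())
```

```text
scene (402, 268) [0.687 0.26 ] [0.662 0.223]
scene (515, 300) [ 0.788 -0.004] [ 0.76  -0.033]
top (252, 222) [0.7   0.301] [0.694 0.296]
top (425, 218) [ 0.706 -0.085] [ 0.7   -0.084]
top (425, 205) [ 0.736 -0.086] [ 0.73  -0.085]
front top edge (array([ 0.7142177 , -0.07146207,  0.19861229]), np.float64(4.831606844034306e-05)) left (array([0.70427556, 0.27948235, 0.19896112]), np.float64(0.014058893056732231))
[0.6145222  0.05459271 0.06      ]
[0.60967601 0.05351648 0.08      ]
knob yjaw False [-0.0, 39.0, 88.0, -0.0, 54.0, -83.0]
knob yjaw True [-0.0, 39.0, 88.0, -0.0, 54.0, 97.0]
knob xjaw False [-0.0, 39.0, 88.0, -0.0, 54.0, 7.0]
knob xjaw True [-0.0, 39.0, 88.0, -0.0, 54.0, -173.0]
nest False [-9.0, 39.0, 90.0, -0.0, 51.0, -1.0]
nest True None
tile False [23.0, 35.0, 103.0, -0.0, 41.0, 44.0]
tile True [23.0, 35.0, 103.0, -0.0, 41.0, -136.0]
end False [-9.0, 38.0, 90.0, -0.0, 52.0, -92.0]
end True [-9.0, 38.0, 90.0, -0.0, 52.0, 88.0]
```

```bash
cat >> h.py <<'E'
def rot(a): # jaw direction angle (deg) in world, tool down
    a=np.radians(a);y=np.array([np.cos(a),np.sin(a),0]);z=np.array([0,0,-1.]);return np.c_[np.cross(y,z),y,z]
YAW=7.5
xd=np.array([np.cos(np.radians(YAW)),-np.sin(np.radians(YAW)),0]);yd=np.array([-xd[1],xd[0],0])
def W(u,v,z): return xd*u+yd*v+[0,0,z]   # slide-aligned coords
def uv(p): return np.array([p@xd,p@yd])
RY=rot(90-YAW); RX=rot(-YAW)
E
python3 - <<'E'
from h import *
k=np.array([.6143,.055,0]);ku,kv=uv(k);print(ku,kv)
R=RY
arm.move_to(np.array([.42,.22,.2]),R);print(arm.current_t())
arm.move_to(W(ku-.036,kv,.12),R);arm.grip(0.0);print(arm.current_t())
arm.move_l(W(ku-.036,kv,.060),feed=.15)
f0=arm.current_force();t0=arm.current_t()
for i in range(20):
    arm.move_l(W(ku-.036+.001*(i+1),kv,.060),feed=.04)
    f=(arm.current_force()-f0)@xd
    if abs(f)>1.5:break
p=uv(arm.current_ee_pos());print("near",i,f,p,arm.current_t()-t0)
arm.move_l(W(p[0]-.003,kv,.060),feed=.1)
arm.move_l(W(p[0]-.003,kv,.095),feed=.2);arm.move_l(W(p[0]+.062,kv,.095),feed=.25);arm.move_l(W(p[0]+.062,kv,.060),feed=.2)
f0=arm.current_force()
for j in range(16):
    arm.move_l(W(p[0]+.062-.001*(j+1),kv,.060),feed=.04)
    f=(arm.current_force()-f0)@xd
    if abs(f)>1.5:break
q=uv(arm.current_ee_pos());print("far",j,f,q,arm.current_t(),"centre",(p+q)/2)
E
```

```text
0.6018656377698288 0.13471170725633724
2.3583
4.675
near 0 -3.047685355917208 [0.56747487 0.13481879] 0.25
far 0 5.213230310312656 [0.63054088 0.13479305] 7.0333 centre [0.59900788 0.13480592]
```

Run:
```python
from h import *
ku,kv=.6019,.1347
def probe(u0,s):
    arm.move_l(W(u0,kv,.060),feed=.15);arm.sleep(.25);f0=arm.current_force();L=[]
    for j in range(14):
        arm.move_l(W(u0+s*.001*(j+1),kv,.060),feed=.03);arm.sleep(.06)
        f=(arm.current_force()-f0)@xd;u=uv(arm.current_ee_pos())[0];L.append((round(u*1e3,2),round(f,2)))
        if f*s<-2.5:break
    print(L);return u
b=probe(.636,-1);print(arm.current_t())
arm.move_l(W(.640,kv,.060),feed=.1);arm.move_l(W(.640,kv,.095),feed=.2);arm.move_l(W(.566,kv,.095),feed=.25);arm.move_l(W(.566,kv,.060),feed=.2)
a=probe(.568,1);print(arm.current_t(),(a+b)/2)
```

```text
[(np.float64(634.94), np.float64(-0.01)), (np.float64(633.99), np.float64(0.16)), (np.float64(633.03), np.float64(1.18)), (np.float64(631.99), np.float64(0.18)), (np.float64(631.19), np.float64(2.28)), (np.float64(630.98), np.float64(7.55))]
9.3833
[(np.float64(569.0), np.float64(0.91)), (np.float64(570.0), np.float64(0.24)), (np.float64(571.03), np.float64(0.66)), (np.float64(572.01), np.float64(0.8)), (np.float64(573.03), np.float64(0.01)), (np.float64(574.0), np.float64(0.88)), (np.float64(575.03), np.float64(0.61)), (np.float64(575.65), np.float64(-2.61))]
13.7 0.6033160122548266
```

Run:
```python
from h import *
u,v=.6034,.1347
arm.move_l(W(.573,v,.060),feed=.1);arm.move_l(W(.573,v,.10),feed=.25);arm.grip(.045)
arm.move_l(W(u,v,.10),feed=.2);arm.move_l(W(u,v,.046),feed=.2)
arm.grip(.0);arm.sleep(.2)
print(arm.current_width(),uv(arm.current_ee_pos()),arm.current_force(),arm.current_t())
arm.grip(.045);arm.move_l(W(u,v,.10),feed=.25)
arm.grip(.09);print(arm.current_t())
t=avg("top",4);cv2.imwrite("pics/t2.png",t)
```

```text
0.021433974374266276 [0.60390567 0.13477601] [-0.48555172  0.55191852  7.78025377] 16.4833
18.2333
```

Run:
```python
from h import *
c=np.array([.4475,.2535]);a=21.6
P=lambda z:np.array([*c,z])
arm.move_to(P(.10),rot(90-a));arm.move_l(P(.024),feed=.15)
arm.grip(.0);print("y grip",arm.current_width(),arm.current_force().round(1),arm.current_t())
arm.grip(.091);arm.move_l(P(.075),feed=.25)
arm.move_to(P(.075),rot(-a));arm.move_l(P(.024),feed=.15)
arm.grip(.0);print("x grip",arm.current_width(),arm.current_ee_pos(),arm.current_t())
arm.move_l(P(.11),feed=.2);print(arm.current_width(),arm.current_force().round(1),arm.current_t())
s=avg("scene",2);cv2.imwrite("pics/s3.png",s);cv2.imwrite("pics/s3c.png",cv2.resize(s[110:260,120:360],(800,500),interpolation=cv2.INTER_CUBIC))
```

```text
y grip 0.07795711646890699 [ 0.1 -1.7  8.2] 20.45
x grip 0.04942114081762188 [0.44752488 0.25353143 0.02411512] 23.8833
0.04974440408265433 [ 0.4 -0.9 -1.5] 24.4667
```

View pics/s3c.png

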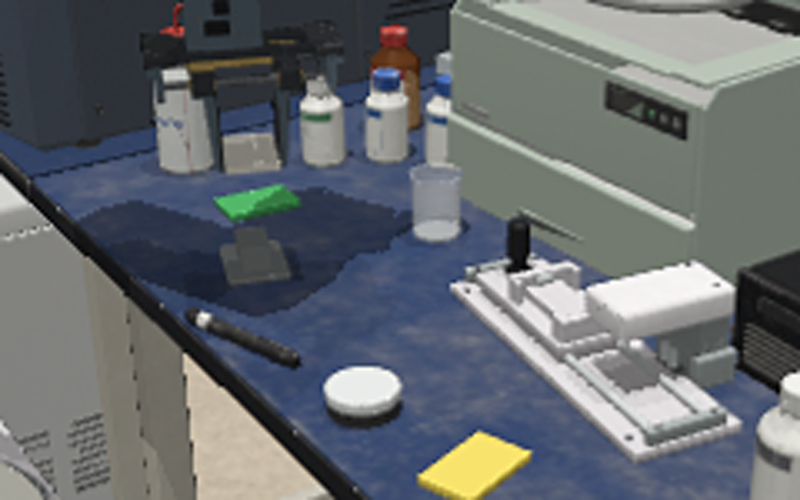

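Run:
```python
from h import *
u,v=.6034,.04678
arm.move_to(W(u,v,.12),RX);arm.move_l(W(u,v,.062),feed=.15);arm.sleep(.2)
f0=arm.current_force();L=[]
z=.062
while z>.0415:
    z-=.0025;arm.move_l(W(u,v,z),feed=.04);arm.sleep(.05)
    f=arm.current_force()-f0;L.append((round(z,4),(f@np.c_[xd,yd,[0,0,1]]).round(1).tolist(),arm.current_torque().round(2).tolist()))
    if f[2]>8:break
print(*L,sep="\n");print(arm.current_ee_pos(),arm.current_t())
s=avg("scene",2);cv2.imwrite("pics/s4c.png",cv2.resize(s[160:235,245:365],(800,500),interpolation=cv2.INTER_CUBIC))
```

```text
(0.0595, [-1.2, 0.5, 0.5], [-0.09, 0.03, 0.08])
(0.057, [-0.4, 0.5, 0.5], [-0.09, 0.07, 0.01])
(0.0545, [-0.1, 1.1, 1.5], [-0.08, 0.06, -0.01])
(0.052, [-0.8, 0.2, 0.3], [-0.09, 0.03, -0.05])
(0.0495, [-0.3, -0.6, 1.0], [-0.06, 0.02, -0.01])
(0.047, [0.6, 0.3, 1.0], [-0.11, 0.07, 0.0])
(0.0445, [0.4, -0.4, 0.9], [-0.07, 0.04, 0.01])
(0.042, [0.4, -0.1, 0.5], [-0.1, 0.04, -0.01])
(0.0395, [0.0, -0.3, 0.9], [-0.16, 0.02, -0.02])
[ 0.60428026 -0.03240182  0.03939716] 29.2333
```

View pics/s4c.png

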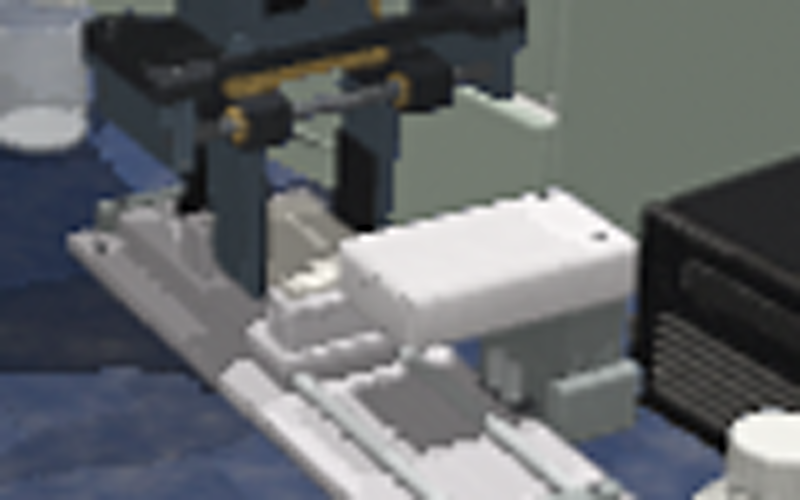

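Run:
```python
from h import *
u,v=.6034,.04678
f0=arm.current_force();L=[];z=.0395
while z>.0328:
    z-=.0011;arm.move_l(W(u,v,z),feed=.04);arm.sleep(.05)
    f=arm.current_force()-f0;L.append((round(z,4),(f@np.c_[xd,yd,[0,0,1]]).round(1).tolist(),arm.current_torque().round(2).tolist()))
    if f[2]>15:break
print(*L,sep="\n")
arm.grip(.064);arm.move_l(W(u,v,.075),feed=.2)
arm.grip(0.);print(arm.current_t())
# press +y end
def press(dv,stop=14,z0=.060,zmin=.0455):
    arm.move_l(W(u,v+dv,z0),feed=.2);arm.sleep(.2);f0=arm.current_force()[2];z=z0;L=[]
    while z>zmin:
        z-=.0015;arm.move_l(W(u,v+dv,z),feed=.04);arm.sleep(.04);f=arm.current_force()[2]-f0;L.append((round(z*1e3,1),round(f,1)))
        if f>stop:break
    print(dv,L)
press(.020);arm.move_l(W(u,v+.02,.058),feed=.15)
press(-.020,z0=.058);arm.move_l(W(u,v-.02,.058),feed=.15)
print(arm.current_t())
```

```text
(0.0384, [-0.8, -0.4, 0.0], [-0.21, -0.04, -0.07])
(0.0373, [0.9, -0.2, -0.3], [-0.23, -0.11, -0.0])
(0.0362, [0.4, 0.0, -1.7], [-0.29, -0.13, -0.03])
(0.0351, [-0.6, -0.6, -1.0], [-0.24, -0.08, -0.09])
(0.034, [0.9, -0.0, -1.3], [-0.3, -0.08, -0.03])
(0.0329, [0.2, 0.4, -1.8], [-0.24, -0.02, -0.04])
(0.0318, [-2.0, 0.4, 6.4], [-0.18, 0.32, -0.08])
33.2583
0.02 [(58.5, np.float64(-0.3)), (57.0, np.float64(0.3)), (55.5, np.float64(0.4)), (54.0, np.float64(0.5)), (52.5, np.float64(0.2)), (51.0, np.float64(1.0)), (49.5, np.float64(0.1)), (48.0, np.float64(-0.3)), (46.5, np.float64(0.5)), (45.0, np.float64(22.0))]
-0.02 [(56.5, np.float64(0.3)), (55.0, np.float64(0.2)), (53.5, np.float64(-0.6)), (52.0, np.float64(-0.1)), (50.5, np.float64(0.2)), (49.0, np.float64(0.8)), (47.5, np.float64(0.4)), (46.0, np.float64(4.5)), (44.5, np.float64(30.8))]
40.325
```

Run:
```python
from h import *
u,v=.6034,.1348
arm.move_l(W(u,.07,.10),feed=.25)
arm.move_to(W(u,v,.105),RY);arm.grip(.045);arm.move_l(W(u,v,.0475),feed=.2)
arm.grip(0.);print(arm.current_width(),uv(arm.current_ee_pos()),arm.current_force().round(1),arm.current_t())
s=avg("scene",2);cv2.imwrite("pics/s5c.png",cv2.resize(s[170:220,260:340],(800,500),interpolation=cv2.INTER_CUBIC))
```

```text
0.02152354565361838 [0.60396792 0.13488661] [-0.6 -0.8  6.6] 43.825
```

View pics/s5c.png

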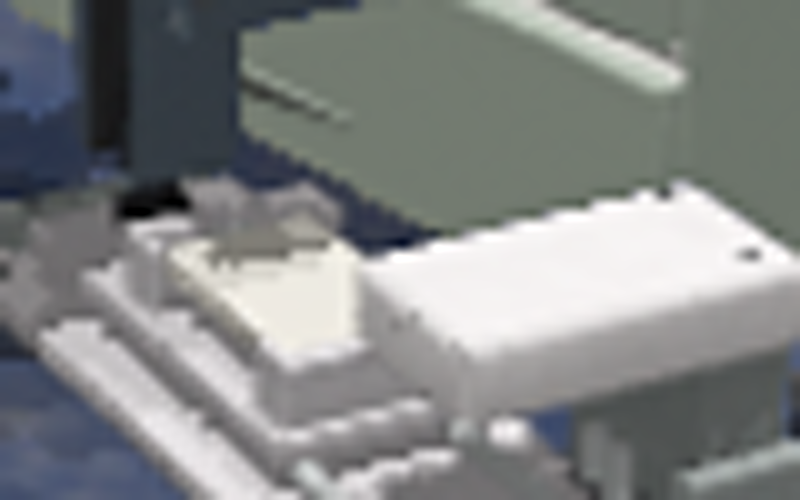

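Run:
```python
from h import *
u,v=.6034,.1348;Z=.0475
B=np.c_[xd,yd,[0,0,1]]
arm.move_l(W(u,v-.074,Z),feed=.06);arm.sleep(.15)
print(arm.current_t(),(arm.current_force()@B).round(1))
d=.074;L=[];seen=False;neg=False;prev=None
while d<.112 and arm.current_t()<62:
    d+=.001;arm.move_l(W(u,v-d,Z),feed=.03);arm.sleep(.08)
    f=np.mean([arm.current_force()@yd for _ in range(3)]);L.append((round(d*1e3,1),round(v*1e3-uv(arm.current_ee_pos())[1]*1e3,2),round(f,1)))
    seen|=f>5;neg|=seen and f<-2.5
    if neg and f>-1: break
print(*L);print(arm.current_t(),(arm.current_force()@B).round(1),arm.current_width())
t=avg("top",2);cv2.imwrite("pics/t6.png",t)
```

```text
45.4583 [-1.  -1.8  7.9]
(75.0, np.float64(75.04), np.float64(-0.6)) (76.0, np.float64(76.06), np.float64(-0.7)) (77.0, np.float64(77.06), np.float64(-1.2)) (78.0, np.float64(78.06), np.float64(-0.4)) (79.0, np.float64(79.08), np.float64(-0.3)) (80.0, np.float64(80.07), np.float64(0.0)) (81.0, np.float64(81.09), np.float64(0.1)) (82.0, np.float64(82.09), np.float64(0.1)) (83.0, np.float64(82.79), np.float64(1.5)) (84.0, np.float64(83.33), np.float64(6.5)) (85.0, np.float64(84.65), np.float64(2.1)) (86.0, np.float64(85.96), np.float64(-0.1)) (87.0, np.float64(87.13), np.float64(-1.6)) (88.0, np.float64(88.18), np.float64(-1.7)) (89.0, np.float64(89.2), np.float64(-1.8)) (90.0, np.float64(90.34), np.float64(-2.9)) (91.0, np.float64(91.38), np.float64(-2.7)) (92.0, np.float64(92.48), np.float64(-3.5)) (93.0, np.float64(93.24), np.float64(-2.0)) (94.0, np.float64(94.12), np.float64(-0.3))
52.125 [-1.4 -0.3  9.3] 0.021192629474648197
```

Run:
```python
from h import *
u,v=.6034,.1348;Z=.0475
L=[]
def rd(d):
    arm.move_l(W(u,v-d,Z),feed=.03);arm.sleep(.12)
    f=np.mean([arm.current_force()@yd for _ in range(3)]);L.append((round(d*1e3,1),round(v*1e3-uv(arm.current_ee_pos())[1]*1e3,2),round(f,1)));return f
for d in np.arange(.0945,.0981,.0005):
    if rd(d)>3:break
print(*L,arm.current_t())
```

```text
(np.float64(94.5), np.float64(94.48), np.float64(-0.4)) (np.float64(95.0), np.float64(94.76), np.float64(2.2)) (np.float64(95.5), np.float64(95.03), np.float64(5.2)) 53.325
```

Run:
```python
from h import *
u,v=.6034,.1348;Z=.0475
arm.move_l(W(u,v-.0945,Z),feed=.03);arm.sleep(.4)
print((v-uv(arm.current_ee_pos())[1])*1e3,(arm.current_force()@np.c_[xd,yd,[0,0,1]]).round(1),arm.current_width(),arm.current_t())
s=avg("scene",2);cv2.imwrite("pics/s7c.png",cv2.resize(s[165:240,260:380],(800,500),interpolation=cv2.INTER_CUBIC))
```

```text
94.36306887578958 [-0.9  0.5  9.5] 0.021210099653707307 53.975
```

View pics/s7c.png

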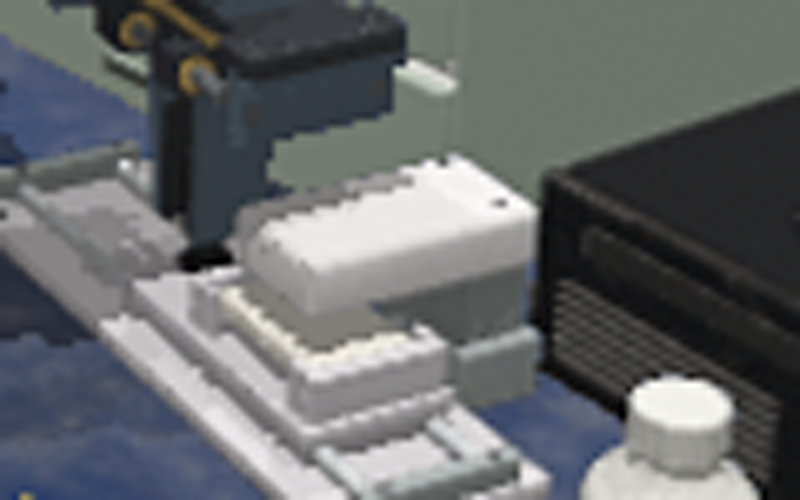

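The picture shows the nest and tile under the head, the fingers on the knob (crop about (205,255)), and the bottle untouched.

```bash
python3 -c "
from rig import arm
arm.sign_off();print(arm.current_t())"
```

```text
the job is handed in; nothing more can be done
the job is handed in; nothing more can be done
```

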